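# Restock the soap rack and close its end stop

## Task

Take the pink wrapped soap bar that stands on its edge on the counter and stand it, still on edge, in the wooden rack, in the gap between the two bars already there and the dark sliding end stop. Then push the stop along until the three bars are packed snug against the rack's end wall. Leave the sage-green bar on the counter where it stands.

Things in the scene. Friction and masses are not known exactly. Their poses are not given: they have to be found in the camera images.
- pink_soap: The bar to move: pink wrapped soap, 28 mm thick, 85 long, 56 high as it stands on edge, 0.12 kg. Pinch it from above across the 28 mm. Origin: centre of one large face, 28 mm above the counter. z axis: level, from that face through the thickness (bar's centre 14 mm along +z); y: level, along the length; x: up.
- sage_soap: Bystander: a sage-green wrapped soap bar of the same size, also standing on edge on the counter, with the same origin and axes. Not to be moved. (Another sage-green bar stands in the rack.)
- soap_rack: Fixed pale wooden rack, 240 (x) x 134 mm; origin under its centre, z up. Floor 10 mm high; side lips 18 mm high (25 at the stop), 116 mm apart. End wall: inner face x=+105, top 66 mm. A cream and a sage bar stand against it, thickness along x, 85 mm length along y, row ending at x=+48. Three bars packed fill x=+21 to +105 (third bar's centre +35), tops 66 mm above the counter.
- stop (a joint): Dark upright plate that slides along the rack, 10 mm thick, 110 wide, top 66 mm above the counter. Value in m grows towards the end wall (rack +x): inner face at rack x = -85 mm + value, outer face -95 mm + value. Starts at 0 to 20 mm, about 106 mm when three bars are snug; 1.5 N friction, stays where left. Push the middle of its outer face with closed fingertips from above.
There are look-alikes about, which are no part of the job. Leave any blue look-alike of the pink_soap alone.

How it is judged (in metres and radians):
At the end, for the whole second after the job is handed in: The pink bar stands at rest on the rack's floor between the row and the stop, on edge, square and central (10 degrees, 25 mm); the stop leaves at most 10 mm of play along the three bars; the sage-green bar on the counter stands within 30 mm of where it was (value of joint stop between 0.096 and 0.112 m and x of pink_soap in the frame of soap_rack between 0.008 and 0.06 m and y of pink_soap in the frame of soap_rack between -0.025 and 0.025 m and z of pink_soap in the frame of soap_rack below 0.046 m and angle between the x axis of pink_soap and the z axis of soap_rack, either way round below 0.18 rad and angle between the z axis of pink_soap and the x axis of soap_rack, either way round below 0.18 rad and linear speed of pink_soap below 0.02 m/s and distance of sage_soap from where it was at the start of the episode below 0.03 m and angle between sage_soap's own x axis and vertical below 0.2 rad); the robot touches nothing.
It fails at once if the sage-green bar on the counter is knocked over or carried off (angle between sage_soap's own x axis and vertical above 0.6 rad or distance of sage_soap from where it was at the start of the episode above 0.06 m).
It also fails if it takes over 45 s, if anything falls off the work surface, if the arm or the gripper's body presses on something with over 40 N, if the wrist force passes 120 N, or if a joint passes its speed limit or range.

## Robot

A 7-joint arm with a two-finger parallel gripper is mounted at the origin on a cart in front of the work surface, level with it; the furniture and walls round the work are solid. World frame = base frame: x ahead of the robot, y to its left, z up, the work surface at z = 0. Lengths are in mm, angles in rad, forces in N, time in s.
With the tool pointing down it reaches from about 425 to 950 mm from the base axis. Payload 4.7 kg.
Tool frame: the origin (TCP) lies at the very end of the fingers, on their centre line; the grasp point (between the pads) lies 19 mm behind it; z points along the fingers, y is the line along which they close (so a half turn about z gives the same grasp; the last joint's range is limited). The gripper opens to 87 mm and grips with 3 to 60 N. Pads are 19 mm wide; open, the fingers measure 117 mm over their backs; the gripper's body (75 mm by 190 mm) begins 51 mm behind the grasp point.
Start: joints at [-1.296, 0.469, -0.049, 1.532, 0.024, 1.141, -0.082], TCP at [201.883, 644.124, 187.973] pointing down, gripper open.
Joint ranges: [-2.59, 2.59], [-0.33, 1.99], [-1.39, 1.29], [0.1, 2.45], [-1.04, 4.18], [0.21, 1.99], [-2.66, 2.66]. Speed limits (rad/s): [2.57, 2.57, 3.14, 3.14, 3.14, 3.14, 3.14].

## Interface

Orientations are given as a 3x3 rotation matrix whose columns are the frame's x, y, z axes.
In Python, from workcell import env, get_image, get_calibration, job gives the robot as it stands.
- The arm moves only by the shell command python3 -m creep 'ROWS' [FORCE]. ROWS is JSON, a list of rows, each a list of 7 numbers: the finger opening in mm, from 0 to 87, then the shift along the tool's x, y, z scaled (see below), then the turn, a rotation vector about the tool's x, y, z scaled (see below). A call has 1 to 12 rows; each row is the pose to reach, as a shift and turn from the pose commanded when the call began, along the tool's axes at that moment; what a row does not reach only later rows make up. The controller multiplies each number of a shift by 200 mm and each number of a turn by 60 degrees. A row lasts 1/10 s, in which the tool goes at most 50 mm and 8.59 degrees, less where a joint would pass 70% of its speed; a pose out of reach is approached as far as the arm can. A call with a number of a shift or a turn outside -1 to 1 is refused whole. A call with a gripper value outside its range is refused whole. The fingers move at their own pace and stop on an object; FORCE is the grip in N (left out, the last holds). Time passes only in rows, so rows that repeat a pose let the fingers close. It gives the time, the measured TCP pose, the force, the opening and the grip force at its end, in the units of the state.
- env.get_state(): the state, without advancing time (a new reading comes with each control period).
- get_image(name): name is "side" or "top"; returns the picture (420x560x3 uint8, red, green, blue); there is no depth.
- get_calibration(name): a dict with "K" (3x3 intrinsics, pixels), "dist_coeffs" ([k1, k2, p1, p2, k3] as OpenCV has them; the pictures are not rectified), "origin" and "attitude" of the camera in the world. Camera axes: x right, y up, looking along -z (the intrinsics and any distortion apply to the point x, -y, -z); pixel columns grow to the right and rows downward; lengths in mm; the calibration is good to about 2 mm. A picture is of the moment at which its call begins. get_calibration takes no time and is no camera call.
- job.hand_in(): hands the job in; it is judged then, once.
The state is a dict: "t": time; "joint_pos": joint angles; "qvel": joint speeds; "joint_efforts": joint torques, N m; "tool_pos": TCP position; "ee_rot": TCP orientation; "wrist_force": force on the tool from outside, world axes, zero at the start; "torque": the same for the moment, N m; "width": finger opening in mm; "gripper_force": force on a finger pad.
Only numpy, scipy, OpenCV 4.12 (cv2) and the standard library are available. Lean on these libraries where they do the work, as an engineer would, in place of code of your own. Each camera call takes 0.05 s, during which the arm holds its last target. There are 200 camera calls.

## Working session

There is one attempt and no reset: what is moved stays moved. The work goes in short steps, Python scripts to look and compute and a shell command to move; the robot and the scene stay as the last step left them, time stands still between calls to the robot, and variables do not carry over. Pictures are saved under pics/ and viewed, at most 10 in all, crops included, and the job is handed in when it is done.

```bash
ls; mkdir -p pics; python3 - <<'E'
from workcell import env,get_image,get_calibration
import cv2,numpy as np
for n in("top","side"):
    im=get_image(n); cv2.imwrite(f"pics/{n}0.png",im[:,:,::-1]); np.save(f"pics/{n}0.npy",im)
    print(n,get_calibration(n))
s=env.get_state();print(s['t'],s['tool_pos'],s['ee_rot'],s['width'])
E
```

```text
pics
top {'K': array([[454.03541108,   0.        , 283.36219422],
       [  0.        , 454.03541108, 203.93735585],
       [  0.        ,   0.        ,   1.        ]]), 'dist_coeffs': array([-0.14094763,  0.        ,  0.        ,  0.        ,  0.        ]), 'origin': array([387.73423784, 161.81338227, 893.23597062]), 'attitude': array([[ 9.06642657e-04,  9.92980500e-01, -1.18274697e-01],
       [-9.99936592e-01, -4.27352030e-04, -1.12529343e-02],
       [-1.12244893e-02,  1.18277400e-01,  9.92917150e-01]])}
side {'K': array([[518.07225819,   0.        , 277.35577482],
       [  0.        , 518.07225819, 213.59877576],
       [  0.        ,   0.        ,   1.        ]]), 'dist_coeffs': array([-0.17963704,  0.        ,  0.        ,  0.        ,  0.        ]), 'origin': array([ 966.43693801, 1047.76946598,  510.6415438 ]), 'attitude': array([[-0.87340248, -0.21219939,  0.43833722],
       [ 0.48669384, -0.34846527,  0.80106246],
       [-0.01723967,  0.91298596,  0.40762657]])}
0.1 [201.70190054 643.54611824 187.03317852] [[-9.54236673e-01  2.99052160e-01 -4.21232265e-04]
 [ 2.99052445e-01  9.54235285e-01 -1.62945003e-03]
 [-8.53358604e-05 -1.68085151e-03 -9.99998584e-01]] 86.68329023374854
```

View pics/top0.png

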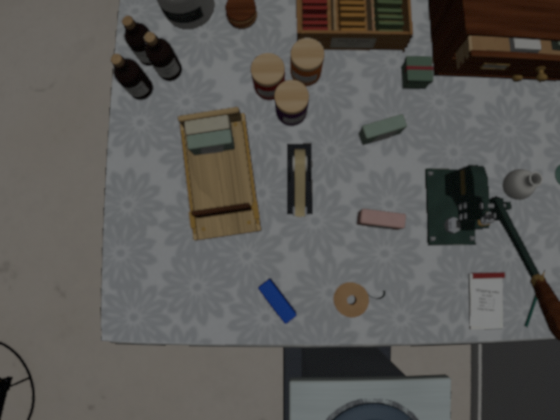

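View pics/side0.png

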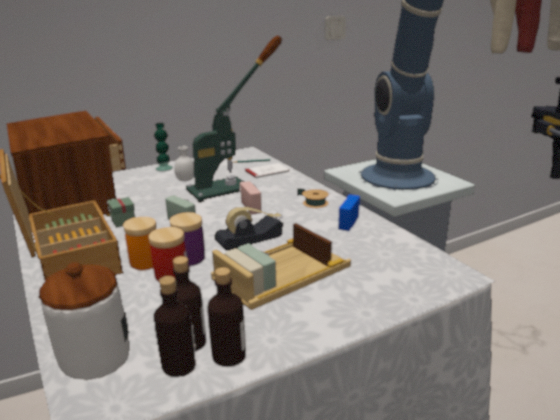

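```bash
cat >h.py <<'E'
import numpy as np,cv2
from workcell import get_calibration
def ray(n,px,z):
    c=get_calibration(n);p=cv2.undistortPoints(np.array(px,float).reshape(-1,1,2),c['K'],c['dist_coeffs']).reshape(-1,2)
    d=np.c_[p[:,0],-p[:,1],-np.ones(len(p))]@c['attitude'].T
    o=c['origin'];return o+d*((z-o[2])/d[:,2])[:,None]
def proj(n,P):
    c=get_calibration(n);q=(np.atleast_2d(P)-c['origin'])@c['attitude'];q=q*[1,-1,-1]
    return cv2.projectPoints(q,np.zeros(3),np.zeros(3),c['K'],c['dist_coeffs'])[0].reshape(-1,2)
E
python3 - <<'E'
import cv2,numpy as np
a=cv2.imread("pics/top0.png")[90:290,160:425]
a=cv2.resize(np.clip(a*1.8,0,255).astype('uint8'),None,fx=3,fy=3,interpolation=cv2.INTER_CUBIC);cv2.imwrite("pics/c0.png",a)
from h import *
im=cv2.imread("pics/top0.png");hsv=cv2.cvtColor(im,cv2.COLOR_BGR2HSV)
for x,y in((383,213),(383,219),(383,224),(383,120),(383,127),(383,133),(221,211)): print(x,y,hsv[y,x])
m=((hsv[...,0]<12)|(hsv[...,0]>170))&(hsv[...,1]>50)&(hsv[...,2]>80);m[:200]=0;m[240:]=0;m[:,:340]=0;m[:,420:]=0
r=cv2.minAreaRect(np.argwhere(m)[:,::-1].astype(np.float32));print(r,m.sum())
print(ray("top",cv2.boxPoints(r),56).round(1))
E
```

```text
383 213 [  5  52 112]
383 219 [  5  52 112]
383 224 [  4  54 104]
383 120 [68 23 90]
383 127 [69 28 90]
383 133 [64 26 69]
221 211 [ 12 184  25]
((381.9163513183594, 218.64126586914062), (42.940608978271484, 12.589014053344727), 7.431407928466797) 515
[[453.5  29.6  56. ]
 [476.8  26.2  56. ]
 [466.3 -53.8  56. ]
 [443.  -50.1  56. ]]
```

View pics/c0.png

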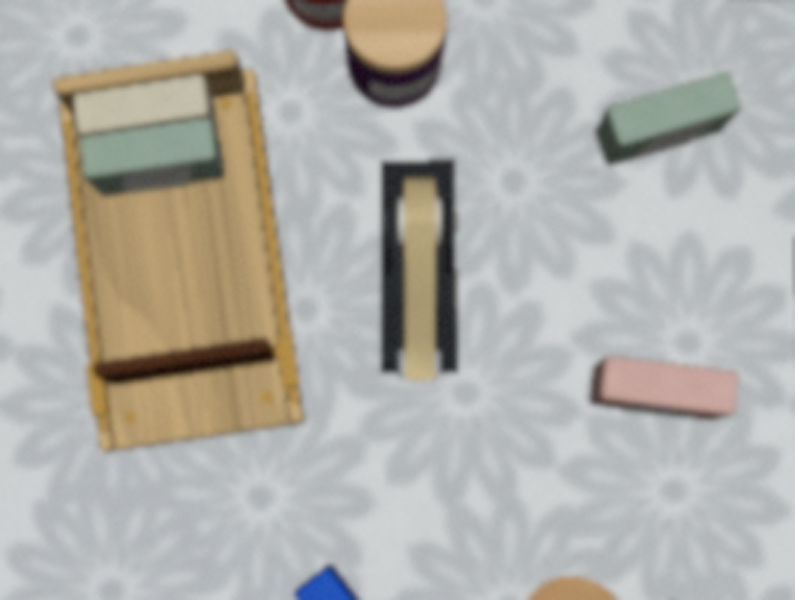

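```bash
python3 - <<'E'
from h import *
C=lambda L:(np.array(L,float)-1)/3+[160,90]
def show(n,L,z):
    p=ray("top",C(L),z);print(n,p[:,:2].round(1).tolist());return p[:,:2]
p=show("pink",[(607,357),(738,372),(735,412),(602,396)],56)
e=(p[1]+p[2]-p[0]-p[3])/2;print(p.mean(0),np.linalg.norm(e),np.degrees(np.arctan2(e[1],e[0])),np.linalg.norm((p[0]+p[1]-p[2]-p[3])/2))
w=show("wall back/inner",[(55,80),(233,52),(238,67),(62,95)],66)
f=show("front corners",[(103,450),(302,420)],10)
b=show("right rear lip",[(250,70),(302,420)],18)
s=show("stop back/front",[(97,363),(270,340),(273,355),(100,380)],66)
r=show("row front edge / cream back",[(82,176),(216,147),(208,77),(73,95)],66)
for q in(w[1]-w[0],w[2]-w[3],f[1]-f[0],b[0]-b[1],s[1]-s[0],s[2]-s[3],r[1]-r[0]):print(np.linalg.norm(q).round(1),np.degrees(np.arctan2(q[1],q[0])).round(1))
E
```

```text
pink [[478.5, 25.1], [469.1, -57.0], [444.2, -54.4], [454.3, 28.6]]
[461.52795751 -14.41268017] 83.1307849845426 -96.77730562437284 24.762788060315188
wall back/inner [[654.8, 372.5], [671.9, 258.8], [661.9, 255.5], [644.8, 367.6]]
front corners [[422.6, 346.7], [442.5, 216.7]]
right rear lip [[675.6, 252.8], [442.0, 216.2]]
stop back/front [[473.8, 339.9], [488.0, 233.1], [478.8, 231.2], [463.3, 337.8]]
row front edge / cream back [[591.8, 352.8], [609.8, 268.4], [655.5, 274.4], [644.7, 360.4]]
114.9 -81.5
113.4 -81.3
131.6 -81.3
236.5 8.9
107.7 -82.4
107.7 -81.7
86.2 -78.0
```

```bash
cat >>h.py <<'E'
def go(target,yaw):
    "shift/turn numbers from measured pose to target, tool y at yaw deg, tool down"
    from workcell import env
    from scipy.spatial.transform import Rotation as R
    s=env.get_state();Q=np.array(s['ee_rot']);p=np.array(s['tool_pos'])
    y=np.array([np.cos(np.radians(yaw)),np.sin(np.radians(yaw)),0]);z=np.array([0,0,-1.]);T=np.c_[np.cross(y,z),y,z]
    print(s['t'],p.round(1),s['width'],s['gripper_force'],np.round(s['wrist_force'],1))
    print((Q.T@(np.array(target)-p)/200).round(4),(np.degrees(R.from_matrix(Q.T@T).as_rotvec())/60).round(4))
E
python3 -m creep '[[87,-0.99,-0.65,0,0,0,0.333],[87,-0.99,-0.65,0,0,0,0.333],[87,-0.99,-0.65,0,0,0,0.333],[87,-0.99,-0.65,0,0,0,0.333],[87,-0.99,-0.65,0,0,0,0.333],[87,-0.99,-0.65,0,0,0,0.333],[87,-0.99,-0.65,0,0,0,0.333]]'
python3 -m creep '[[87,-0.89,-0.457,0,0,0,0.333],[87,-0.89,-0.457,0,0,0,0.333],[87,-0.89,-0.457,0,0,0,0.333],[87,-0.89,-0.457,0,0,0,0.333],[87,-0.89,-0.457,0,0,0,0.333],[87,-0.89,-0.457,0,0,0,0.333],[87,-0.89,-0.457,0,0,0,0.333]]'
python3 -m creep '[[87,-0.82,-0.345,0,0,0,0.333],[87,-0.82,-0.345,0,0,0,0.333],[87,-0.82,-0.345,0,0,0,0.333],[87,-0.82,-0.345,0,0,0,0.333],[87,-0.82,-0.345,0,0,0,0.333],[87,-0.82,-0.345,0,0,0,0.333],[87,-0.82,-0.345,0,0,0,0.333]]'
python3 -c "
from h import *
go([461.5,-14.4,110],-6.8)"
```

```text
t: 0.8
tool_pos: [352.3, 460.1, 187.8]
ee_rot: [[-0.793, 0.609, -0.0], [0.609, 0.793, 0.0], [0.0, -0.0, -1.0]]
wrist_force: [0.3, -0.3, 0.1]
width: 87.1
gripper_force: 0.0
t: 1.5
tool_pos: [436.6, 282.7, 187.8]
ee_rot: [[-0.543, 0.84, -0.001], [0.84, 0.543, 0.001], [0.001, -0.0, -1.0]]
wrist_force: [0.2, 0.5, 0.6]
width: 86.8
gripper_force: 0.0
t: 2.2
tool_pos: [467.9, 107.5, 187.8]
ee_rot: [[-0.224, 0.975, -0.0], [0.975, 0.224, 0.001], [0.001, -0.0, -1.0]]
wrist_force: [-0.3, 0.1, 0.5]
width: 87.3
gripper_force: 0.0
2.2 [467.9 107.5 187.8] 87.33642176177851 0.0 [-0.3  0.1  0.5]
[-0.5873 -0.1675  0.3886] [-3.000e-04 -5.000e-04  3.287e-01]
```

```bash
python3 -m creep '[[87,-0.587,-0.1675,0.389,0,0,0.329],[87,-0.587,-0.1675,0.389,0,0,0.329],[87,-0.587,-0.1675,0.389,0,0,0.329],[87,-0.587,-0.1675,0.389,0,0,0.329],[87,-0.587,-0.1675,0.389,0,0,0.329],[87,-0.587,-0.1675,0.389,0,0,0.329],[87,-0.587,-0.1675,0.389,0,0,0.329]]'
python3 - <<'E'
from h import *
from workcell import get_image
go([461.5,-14.4,18],-6.8)
for n,(x,y) in(("top",(310,140)),("side",(160,140))):
    im=get_image(n)[y:y+150,x:x+190,::-1]
    cv2.imwrite(f"pics/{n}1.png",cv2.resize(np.clip(im*1.6,0,255).astype('uint8'),None,fx=2.1,fy=3.9) if 0 else cv2.resize(np.clip(im*1.6,0,255).astype('uint8'),None,fx=2.1,fy=2.1))
a=np.hstack([cv2.imread("pics/top1.png"),cv2.imread("pics/side1.png")]);cv2.imwrite("pics/b1.png",a);print(a.shape)
E
```

```text
t: 2.9
tool_pos: [462.2, -15.0, 110.7]
ee_rot: [[0.119, 0.993, 0.001], [0.993, -0.119, 0.001], [0.001, 0.001, -1.0]]
wrist_force: [0.1, 1.0, 0.4]
width: 87.0
gripper_force: 0.0
2.9 [462.2 -15.  110.7] 87.03916330065938 0.0 [0.1 1.  0.4]
[ 0.0021 -0.0043  0.4636] [ 0.0013 -0.001  -0.001 ]
(315, 798, 3)
```

View pics/b1.png

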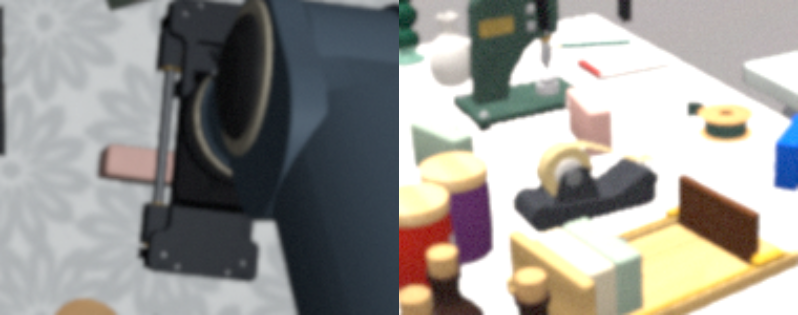

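```bash
python3 - <<'E'
from h import *
from workcell import get_image
print(proj("side",[[462,-15,110],[462,-15,180],[461,-14,56],[461,-14,0]]).round(1),proj("top",[[462,-15,110]]))
im=get_image("side");cv2.imwrite("pics/side2.png",im[:,:,::-1])
E
```

```text
[[248.2 166.9]
 [247.  138.6]
 [249.6 188. ]
 [250.5 209.1]] [[389.9602437  214.74242547]]
```

View pics/side2.png

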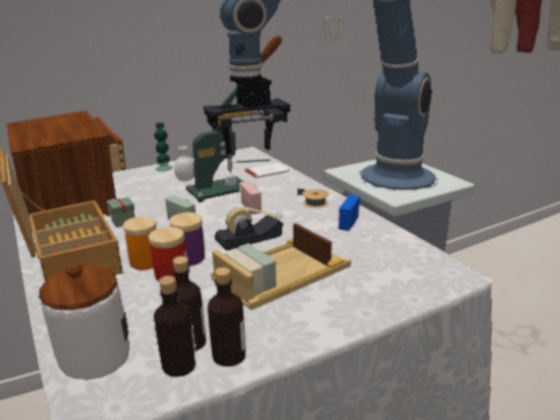

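```bash
python3 - <<'E'
from h import *
print(proj("side",[[462,-15,110],[462,-45,110],[512,-21,110],[412,-9,110],[462,-15,181],[462,-15,155]]).round(1))
im=cv2.imread("pics/side2.png")[80:230,170:330]
a=cv2.resize(np.clip(im*1.8,0,255).astype('uint8'),None,fx=4,fy=4,interpolation=cv2.INTER_CUBIC);cv2.imwrite("pics/c2.png",a)
E
```

```text
[[248.2 166.9]
 [242.8 163.5]
 [228.  169.9]
 [267.8 164. ]
 [247.  138.2]
 [247.4 148.8]]
```

View pics/c2.png

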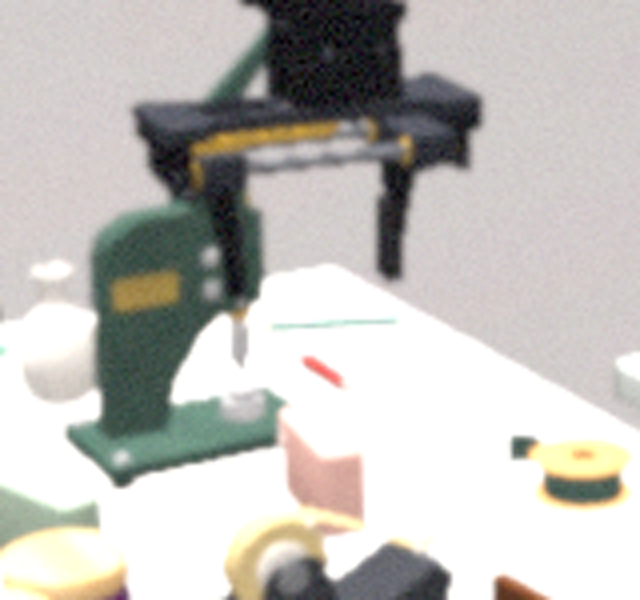

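```bash
python3 - <<'E'
from h import *
from workcell import get_image
for i in range(3):
    go([461.5,-14.4,18],-6.8)
    g=get_image("side")[:,:,::-1]; c=g[100:180,255:280].max(2)<45; r=np.where(c.sum(1)>2)[0]; print(100+r.max() if len(r) else None)
cv2.imwrite("pics/s3.png",g)
from workcell import env
s=env.get_state(); print(s['joint_pos'])
E
```

```text
3.05 [461.7 -16.  110.5] 86.8315259100199 0.0 [-0.  -1.8  0.9]
[ 0.0073 -0.0024  0.4627] [ 0.0009 -0.0006 -0.0027]
148
3.1 [461.6 -16.2 110.5] 86.92257527278606 0.0 [ 0.2 -0.2  0.1]
[ 0.0088 -0.0019  0.4623] [ 0.0007 -0.0005 -0.0033]
148
3.15 [461.5 -16.5 110.4] 86.97242111587508 0.0 [-0.2 -0.1 -0.1]
[ 0.0102 -0.0013  0.4619] [ 0.0005 -0.0004 -0.0037]
148
[-0.49183527  0.22843994  0.50795375  2.13005333 -0.15212203  0.81653618
 -0.01337352]
```

```bash
python3 -m creep '[[87,0,0,0.125,0,0,0],[87,0,0,0.25,0,0,0],[87,0,0,0.25,0,0,0],[87,0,0,0.25,0,0,0]]'
python3 - <<'E'
from h import *
from workcell import get_image
go([461.5,-14.4,18],-6.8)
a=get_image("side")[110:220,190:320,::-1];b=get_image("top")[120:285,330:480,::-1]
f=lambda i,s:cv2.resize(np.clip(i*1.8,0,255).astype('uint8'),s,interpolation=cv2.INTER_CUBIC)
cv2.imwrite("pics/b3.png",np.hstack([f(a,(473,400)),f(b,(300,330))[:].copy() if 0 else cv2.copyMakeBorder(f(b,(300,330)),0,70,0,0,cv2.BORDER_CONSTANT)]))
E
```

```text
t: 3.6
tool_pos: [461.2, -17.2, 60.3]
ee_rot: [[0.124, 0.992, -0.001], [0.992, -0.124, -0.0], [-0.0, -0.001, -1.0]]
wrist_force: [0.9, 0.2, 0.3]
width: 87.1
gripper_force: 0.0
3.6 [461.2 -17.2  60.3] 87.06342159263541 0.0 [0.9 0.2 0.3]
[ 0.0142 -0.0004  0.2115] [-0.0005  0.0003 -0.005 ]
```

View pics/b3.png

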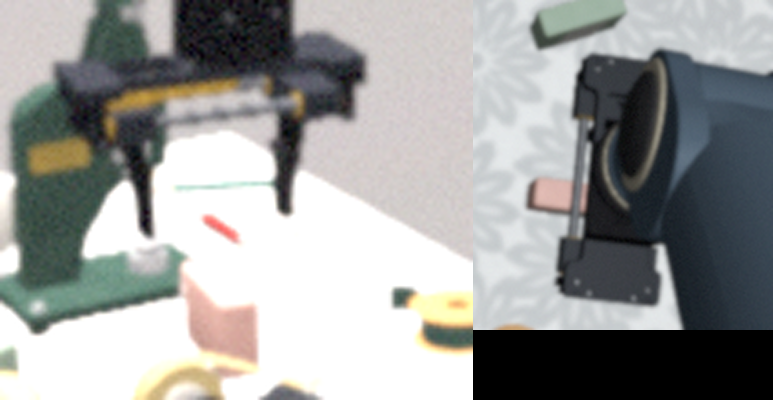

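```bash
python3 - <<'E'
from h import *
from workcell import get_image
a0=cv2.imread("pics/side0.png").astype(int);a=get_image("side")[:,:,::-1].astype(int)
d=np.abs(a-a0).max(2)
print(proj("side",[[461,-17,60]]))
for r in range(158,200,3): print(r,"".join("#" if v>25 else "+" if v>12 else "." for v in d[r,215:290]))
E
```

```text
[[248.9749891  186.09772321]]
158 ..........######+................................########..................
161 .........+#######...............................+#######+..................
164 ..........+######...............................+#######...................
167 ...........#####+................................#######+..................
170 ...........#######..................................+++....................
173 ...........+######+........................................................
176 ..............++...........................................................
179 ...........................................................................
182 ...........................................................................
185 ...........................................................................
188 ...........................................................................
191 ...........................................................................
194 ...........................................................................
197 ...........................................................................
```

```bash
python3 - <<'E'
from h import *
for z in range(80,241,20): print(z,ray("side",[(246.3,140.2)],z)[0][:2].round(),ray("top",[(383,209.5)],z)[0][:2].round(), ray("side",[(249.7,173)],z)[0][:2].round())
E
```

```text
80 [ 319. -322.] [474.  -9.] [442. -50.]
100 [ 349. -258.] [472.  -5.] [466.   1.]
120 [ 379. -195.] [470.  -1.] [490.  52.]
140 [ 409. -131.] [468.   3.] [515. 103.]
160 [439. -67.] [466.   8.] [539. 154.]
180 [469.  -4.] [464.  12.] [564. 205.]
200 [499.  60.] [462.  16.] [588. 256.]
220 [530. 123.] [459.  20.] [612. 307.]
240 [560. 187.] [457.  24.] [637. 358.]
```

```bash
python3 -m creep '[[87,0.014,0,0.1,0,0,0],[87,0.014,0,0.2,0,0,0],[87,0.014,0,0.2,0,0,0],[87,0.014,0,0.2,0,0,0]]'
python3 - <<'E'
from h import *
from workcell import get_image
go([461.5,-14.4,18],-6.8)
a0=cv2.imread("pics/side0.png").astype(int);a=get_image("side")[:,:,::-1].astype(int);cv2.imwrite("pics/s4.png",a)
d=np.abs(a-a0).max(2)
for r in range(164,215,3): print(r,"".join("#" if v>25 else "+" if v>12 else "." for v in d[r,215:290]))
E
```

```text
t: 4.15
tool_pos: [462.1, -14.4, 20.9]
ee_rot: [[0.124, 0.992, 0.001], [0.992, -0.124, 0.0], [0.0, 0.001, -1.0]]
wrist_force: [1.1, -0.5, -0.3]
width: 87.0
gripper_force: 0.0
4.15 [462.1 -14.4  20.9] 87.02446149107801 0.0 [ 1.1 -0.5 -0.3]
[-0.0005 -0.0031  0.0144] [ 0.0008 -0.0003 -0.005 ]
164 +++#################..............................##########...............
167 ##+#############.................................+#########................
170 .........#######+................................+########+................
173 ..........#########...............................########.................
176 ...........########..............................+#######+.................
179 ............+#####................................#######+.................
182 ............+######...............................#######..................
185 .............######................................+#####..................
188 ..............#####........................................................
191 ...............+...........................................................
194 ...........................................................................
197 ...........................................................................
200 ...........................................................................
203 ...........................................................................
206 ...........................................................................
209 ...........................................................................
212 ...........................................................................[ WARN:0@1.617] global loadsave.cpp:1063 imwrite_ Unsupported depth image for selected encoder is fallbacked to CV_8U.
```

```bash
python3 -m creep '[[87,0,0,0.05,0,0,0],[87,0,0,0.1,0,0,0],[87,0,0,0.14,0,0,0],[87,0,0,0.17,0,0,0],[87,0,0,0.17,0,0,0]]'
python3 - <<'E'
from h import *
from workcell import get_image
go([461.5,-14.4,18],-6.8)
a0=cv2.imread("pics/side0.png").astype(int);a=get_image("side")[:,:,::-1].astype(int)
d=np.abs(a-a0).max(2)
for r in range(179,215,3): print(r,"".join("#" if v>25 else "+" if v>12 else "." for v in d[r,215:290]))
E
```

```text
t: 4.7
tool_pos: [460.7, -14.4, -14.9]
ee_rot: [[0.123, 0.992, -0.002], [0.992, -0.123, -0.0], [-0.0, -0.002, -1.0]]
wrist_force: [-0.1, 0.9, -0.3]
width: 87.4
gripper_force: 0.0
4.7 [460.7 -14.4 -14.9] 87.37020934709551 0.0 [-0.1  0.9 -0.3]
[ 0.0002  0.0036 -0.1645] [-0.0021  0.0005 -0.0049]
179 ####################+.............................+#########...............
182 ...####+..+######.................................+#########...............
185 ............######................................+########................
188 .............#####+++.............................+#######+................
191 ............+.+##+................................+#######.................
194 .............+######..............................+#######.................
197 .............+######+..............................+######.................
200 ..............#######......................................................
203 ..............+######......................................................
206 ..................++.......................................................
209 ...........................................................................
212 ...........................................................................
```

The reported TCP height reads about 34 mm too low: it gives -15 with no contact, and the picture puts the tips near z = 18. I'll go by the camera and close the gripper.

```bash
python3 -m creep '[[20,0,0,0,0,0,0],[20,0,0,0,0,0,0],[20,0,0,0,0,0,0],[20,0,0,0,0,0,0],[20,0,0,0,0,0,0],[20,0,0,0,0,0,0],[20,0,0,0,0,0,0]]' 20
python3 -m creep '[[20,0,0,-0.1,0,0,0],[20,0,0,-0.3,0,0,0],[20,0,0,-0.5,0,0,0],[20,0,0,-0.65,0,0,0],[20,0,0,-0.65,0,0,0],[20,0,0,-0.65,0,0,0]]'
python3 - <<'E'
from h import *
from workcell import get_image
c,s=np.cos(np.radians(8.5)),np.sin(np.radians(8.5))
go([550.4,297.7,115],8.5)
a=get_image("side")[90:240,160:330,::-1]
cv2.imwrite("pics/b5.png",cv2.resize(np.clip(a*1.5,0,255).astype('uint8'),None,fx=3,fy=3))
E
```

```text
t: 5.45
tool_pos: [461.6, -14.2, -13.8]
ee_rot: [[0.123, 0.992, 0.0], [0.992, -0.123, 0.0], [0.0, 0.0, -1.0]]
wrist_force: [-0.9, -0.3, 0.6]
width: 39.0
gripper_force: 0.0
t: 6.05
tool_pos: [461.4, -14.0, 116.2]
ee_rot: [[0.123, 0.992, 0.001], [0.992, -0.123, 0.001], [0.001, 0.0, -1.0]]
wrist_force: [0.2, 0.4, -1.8]
width: 27.1
gripper_force: 20.0
6.05 [461.4 -14.  116.2] 27.059453278151224 19.981226921081543 [ 0.2  0.4 -1.8]
[1.6015 0.25   0.0073] [ 0.0005 -0.0007 -0.2594]
```

View pics/b5.png

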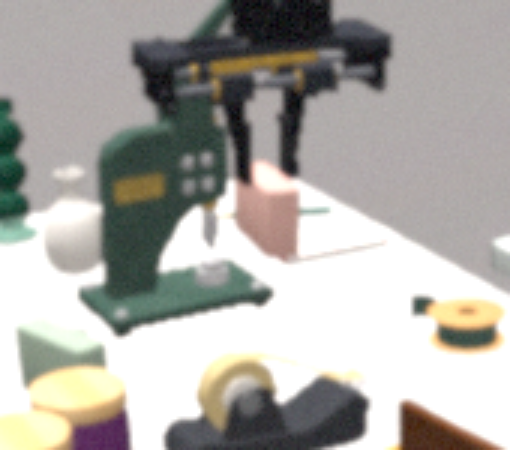

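```bash
python3 - <<'E'
from h import *
from workcell import get_image
def m(a):
    h=cv2.cvtColor(a,cv2.COLOR_RGB2HSV);k=((h[...,0]<12)|(h[...,0]>168))&(h[...,1]>35)&(h[...,2]>90);k[:,:230]=0;k[:,275:]=0;k[:130]=0;k[215:]=0
    n,l,s,c=cv2.connectedComponentsWithStats(k.astype('uint8'));i=1+s[1:,4].argmax();return s[i],c[i]
print(m(np.load("pics/side0.npy")));print(m(get_image("side")))
for z in(0,28,110,130,150,158):print(z,proj("side",[[461,-14,z],[452,29,z],[452,29,z-28]]).round(1).tolist())
E
```

```text
(array([240, 182,  21,  28, 444], dtype=int32), array([250.03603604, 194.90540541]))
(array([239, 143,  21,  34, 532], dtype=int32), array([249.66729323, 159.80451128]))
0 [[250.5, 209.1], [261.7, 214.4], [262.1, 224.9]]
28 [[250.0, 198.7], [261.4, 203.8], [261.7, 214.4]]
110 [[248.7, 167.0], [260.3, 171.4], [260.7, 182.6]]
130 [[248.4, 159.0], [260.1, 163.2], [260.4, 174.6]]
150 [[248.1, 150.9], [259.8, 154.9], [260.2, 166.5]]
158 [[248.0, 147.7], [259.7, 151.6], [260.1, 163.2]]
```

Lifting started before the fingers had closed, so the bar is held only by its top edge. I'll set it back down and grip it properly.

```bash
python3 -m creep '[[20,0,0,0.15,0,0,0],[20,0,0,0.3,0,0,0],[20,0,0,0.4,0,0,0],[20,0,0,0.45,0,0,0],[20,0,0,0.475,0,0,0],[20,0,0,0.475,0,0,0],[20,0,0,0.475,0,0,0],[20,0,0,0.48,0,0,0],[20,0,0,0.48,0,0,0]]'
python3 - <<'E'
from h import *
from workcell import get_image
go([461.5,-14.4,18],-6.8)
g=get_image("side")
def m(a):
    h=cv2.cvtColor(a,cv2.COLOR_RGB2HSV);k=((h[...,0]<12)|(h[...,0]>168))&(h[...,1]>35)&(h[...,2]>90);k[:,:230]=0;k[:,275:]=0;k[:130]=0;k[215:]=0
    n,l,s,c=cv2.connectedComponentsWithStats(k.astype('uint8'));i=1+s[1:,4].argmax();return s[i],c[i]
print(m(g))
a0=np.load("pics/side0.npy").astype(int);d=np.abs(g.astype(int)-a0).max(2)
for r in range(176,215,3): print(r,"".join("#" if v>25 else "+" if v>12 else "." for v in d[r,215:290]))
E
```

```text
t: 7.05
tool_pos: [462.1, -14.1, 20.7]
ee_rot: [[0.123, 0.992, 0.001], [0.992, -0.123, 0.0], [0.001, 0.001, -1.0]]
wrist_force: [0.4, 0.7, -0.6]
width: 27.5
gripper_force: 20.0
7.05 [462.1 -14.1  20.7] 27.48417449347471 19.981853663921356 [ 0.4  0.7 -0.6]
[-0.0017 -0.0027  0.0135] [ 0.0012 -0.0006 -0.0046]
(array([239, 181,  21,  29, 417], dtype=int32), array([250.17266187, 195.15827338]))
176 .......................########........#######+............................
179 ........................#######.......+#######.............................
182 ........................#######+......+#######.............................
185 ........................#######+.......#######.............................
188 ........................########..........##+..............................
191 ........................++.................................................
194 ........................+#+........++++++++..++............................
197 ........................+##..................+++...........................
200 ........................+##..................+++...........................
203 .............................................##............................
206 ............................................+##............................
209 ............................................+##+...........................
212 ....................................++++######+............................
```

```bash
python3 -m creep '[[20,0,0,0.01,0,0,0],[20,0,0,0.015,0,0,0],[20,0,0,0.015,0,0,0]]'
python3 -m creep '[[70,0,0,0,0,0,0],[70,0,0,0,0,0,0],[70,0,0,0,0,0,0],[70,0,0,0,0,0,0],[70,0,0,0,0,0,0],[70,0,0,0.05,0,0,0],[70,0,0,0.1,0,0,0],[70,0,0,0.14,0,0,0],[70,0,0,0.165,0,0,0],[70,0,0,0.165,0,0,0]]'
python3 -m creep '[[15,0,0,0,0,0,0],[15,0,0,0,0,0,0],[15,0,0,0,0,0,0],[15,0,0,0,0,0,0],[15,0,0,0,0,0,0],[15,0,0,0,0,0,0],[15,0,0,0,0,0,0],[15,0,0,0,0,0,0],[15,0,0,0,0,0,0],[15,0,0,0,0,0,0],[15,0,0,0,0,0,0],[15,0,0,0,0,0,0]]' 20
python3 - <<'E'
from h import *
from workcell import get_image
cv2.imwrite("pics/b6.png",cv2.resize(get_image("side")[140:230,200:300,::-1],None,fx=5,fy=5,interpolation=cv2.INTER_CUBIC))
E
```

```text
t: 7.4
tool_pos: [462.9, -14.1, 18.3]
ee_rot: [[0.123, 0.992, 0.002], [0.992, -0.123, 0.001], [0.001, 0.002, -1.0]]
wrist_force: [-1.0, 0.7, 9.1]
width: 27.1
gripper_force: 20.0
t: 8.4
tool_pos: [460.8, -14.4, -16.9]
ee_rot: [[0.124, 0.992, -0.002], [0.992, -0.124, -0.0], [-0.001, -0.002, -1.0]]
wrist_force: [-0.2, 0.3, -0.1]
width: 70.2
gripper_force: 0.0
t: 9.6
tool_pos: [462.0, -14.3, -15.7]
ee_rot: [[0.123, 0.992, 0.001], [0.992, -0.123, 0.0], [0.0, 0.001, -1.0]]
wrist_force: [1.3, 0.2, 2.2]
width: 27.7
gripper_force: 20.0
```

View pics/b6.png

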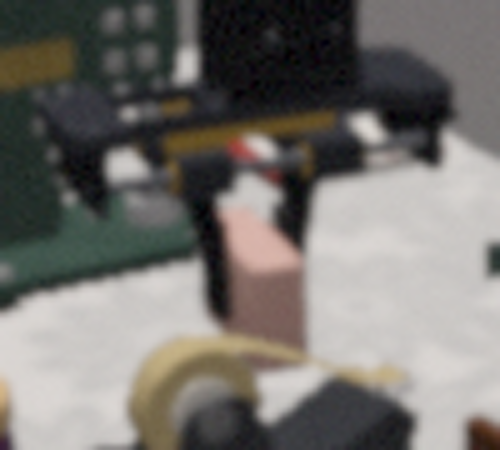

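```bash
python3 -m creep '[[15,0,0,-0.1,0,0,0],[15,0,0,-0.3,0,0,0],[15,0,0,-0.5,0,0,0],[15,0,0,-0.65,0,0,0],[15,0,0,-0.65,0,0,0],[15,0,0,-0.65,0,0,0]]'
python3 -m creep '[[15,0.1,0.02,0,0,0,-0.03],[15,0.25,0.05,0,0,0,-0.06],[15,0.45,0.08,0,0,0,-0.1],[15,0.65,0.1,0,0,0,-0.13],[15,0.8,0.125,0,0,0,-0.13],[15,0.8,0.125,0,0,0,-0.13],[15,0.8,0.125,0,0,0,-0.13]]'
python3 -c "
from h import *
go([550.4,297.7,114],8.5)"
```

```text
t: 10.25
tool_pos: [460.8, -14.0, 113.9]
ee_rot: [[0.123, 0.992, -0.001], [0.992, -0.123, 0.001], [0.001, -0.001, -1.0]]
wrist_force: [-0.4, -0.2, -1.5]
width: 27.9
gripper_force: 20.0
t: 10.95
tool_pos: [504.8, 142.5, 112.1]
ee_rot: [[-0.016, 1.0, -0.004], [1.0, 0.016, -0.002], [-0.002, -0.004, -1.0]]
wrist_force: [-0.2, -0.8, -0.5]
width: 28.0
gripper_force: 20.0
10.95 [504.8 142.5 112.1] 28.023092338171782 19.99831124796401 [-0.2 -0.8 -0.5]
[ 0.7725  0.2402 -0.0117] [-0.0037  0.0015 -0.1268]
```

```bash
python3 -m creep '[[15,0.1,0.03,0,0,0,-0.03],[15,0.25,0.08,0,0,0,-0.06],[15,0.45,0.14,0,0,0,-0.1],[15,0.65,0.2,0,0,0,-0.127],[15,0.772,0.24,-0.005,0,0,-0.127],[15,0.772,0.24,-0.005,0,0,-0.127],[15,0.772,0.24,-0.005,0,0,-0.127]]'
python3 - <<'E'
from h import *
from workcell import get_image
go([550.4,297.7,-4],8.5)
g=get_image("side");t=get_image("top");np.save("pics/s7.npy",g);np.save("pics/t7.npy",t)
cv2.imwrite("pics/b7.png",np.hstack([cv2.resize(g[150:320,190:360,::-1],(400,400)),cv2.resize(np.clip(t[90:260,150:320,::-1]*1.8,0,255).astype('uint8'),(400,400))]))
h=cv2.cvtColor(g,cv2.COLOR_RGB2HSV);k=((h[...,0]<12)|(h[...,0]>168))&(h[...,1]>35)&(h[...,2]>90);k[:,:245]=0;k[:,340:]=0;k[:130]=0;k[290:]=0
n,l,s,c=cv2.connectedComponentsWithStats(k.astype('uint8'));i=1+s[1:,4].argmax();print(s[i],c[i])
r=s_=np.radians(8.5);R=np.array([[np.cos(r),-np.sin(r)],[np.sin(r),np.cos(r)]])
P=lambda z:[[*(np.array([550.4,297.7])+R@[a,b]),z] for a,b in((-14,-42),(14,-42),(14,42),(-14,42))]
print(proj("side",P(130)).round(),proj("side",P(186)).round())
E
```

```text
t: 11.65
tool_pos: [551.7, 296.0, 114.1]
ee_rot: [[-0.145, 0.989, -0.002], [0.989, 0.145, -0.001], [-0.001, -0.002, -1.0]]
wrist_force: [1.2, 0.0, -1.0]
width: 27.6
gripper_force: 20.0
11.65 [551.7 296.  114.1] 27.647720103509023 19.998206698182912 [ 1.2  0.  -1. ]
[ 0.0101 -0.0043  0.5906] [-0.0016  0.0011 -0.0023]
[261 177  40  42 965] [283.2642487  197.80621762]
[[272. 204.]
 [260. 207.]
 [289. 222.]
 [301. 218.]] [[272. 176.]
 [259. 179.]
 [288. 192.]
 [301. 188.]]
```

View pics/b7.png

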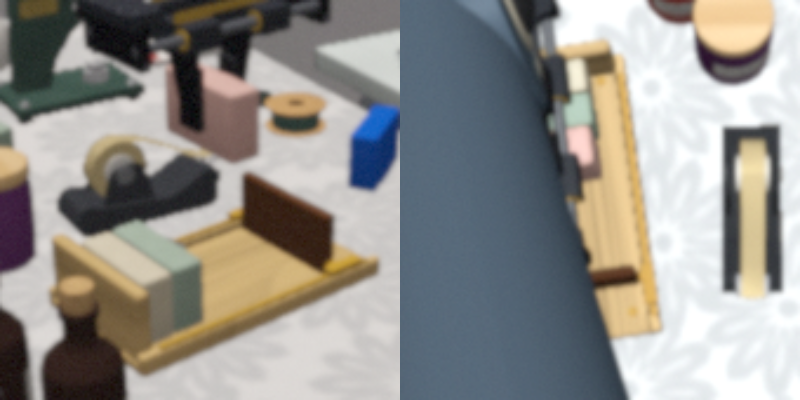

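```bash
python3 -m creep '[[15,0.01,-0.004,0.1,0,0,0],[15,0.01,-0.004,0.25,0,0,0],[15,0.01,-0.004,0.4,0,0,0],[15,0.01,-0.004,0.5,0,0,0],[15,0.01,-0.004,0.55,0,0,0],[15,0.01,-0.004,0.58,0,0,0],[15,0.01,-0.004,0.59,0,0,0],[15,0.01,-0.004,0.59,0,0,0],[15,0.01,-0.004,0.59,0,0,0]]'
python3 - <<'E'
from h import *
from workcell import get_image
go([550.4,297.7,-6],8.5)
g=get_image("side")
h=cv2.cvtColor(g,cv2.COLOR_RGB2HSV);k=((h[...,0]<12)|(h[...,0]>168))&(h[...,1]>35)&(h[...,2]>90);k[:,:245]=0;k[:,340:]=0;k[:200]=0;k[290:]=0
n,l,s,c=cv2.connectedComponentsWithStats(k.astype('uint8'));i=1+s[1:,4].argmax();print(s[i],c[i])
r=s_=np.radians(8.5);R=np.array([[np.cos(r),-np.sin(r)],[np.sin(r),np.cos(r)]])
P=lambda z:[[*(np.array([550.4,297.7])+R@[a,b]),z] for a,b in((-14,-42),(14,-42),(14,42),(-14,42))]
print(proj("side",P(10)).round(),proj("side",P(66)).round())
E
```

```text
t: 12.65
tool_pos: [551.8, 298.6, -1.8]
ee_rot: [[-0.145, 0.989, 0.002], [0.989, 0.145, 0.001], [0.001, 0.002, -1.0]]
wrist_force: [-0.5, -0.4, 0.0]
width: 28.1
gripper_force: 20.0
12.65 [551.8 298.6  -1.8] 28.130060328165342 19.998437015419768 [-0.5 -0.4  0. ]
[-0.0034 -0.0078  0.0208] [ 0.0016 -0.0008 -0.0029]
[276 235  25  42 763] [287.91743119 255.78112713]
[[274. 259.]
 [262. 264.]
 [289. 281.]
 [301. 276.]] [[273. 234.]
 [261. 238.]
 [289. 254.]
 [301. 250.]]
```

Almost on the floor; lower in small steps until it touches.

```bash
python3 -m creep '[[15,0,0,0.01,0,0,0],[15,0,0,0.015,0,0,0],[15,0,0,0.015,0,0,0]]'
python3 -m creep '[[15,0,0,0.005,0,0,0],[15,0,0,0.01,0,0,0],[15,0,0,0.01,0,0,0]]'
```

```text
t: 13.0
tool_pos: [551.2, 298.5, -5.7]
ee_rot: [[-0.145, 0.989, 0.0], [0.989, 0.145, 0.0], [0.0, 0.0, -1.0]]
wrist_force: [-0.7, -0.8, -0.4]
width: 27.9
gripper_force: 20.0
t: 13.3
tool_pos: [551.3, 298.5, -5.7]
ee_rot: [[-0.145, 0.989, -0.0], [0.989, 0.145, 0.001], [0.001, -0.0, -1.0]]
wrist_force: [-4.1, -1.9, 12.7]
width: 27.8
gripper_force: 20.0
```

```bash
python3 -m creep '[[46,0,0,0,0,0,0],[46,0,0,0,0,0,0],[46,0,0,0,0,0,0],[46,0,0,0,0,0,0],[46,0,0,0,0,0,0],[46,0,0,-0.05,0,0,0],[46,0,0,-0.2,0,0,0],[46,0,0,-0.4,0,0,0],[46,0,0,-0.5,0,0,0],[46,0,0,-0.5,0,0,0]]'
python3 - <<'E'
from h import *
from workcell import get_image
go([436.7,280.7,95],8.5)
g=get_image("side")
h=cv2.cvtColor(g,cv2.COLOR_RGB2HSV);k=((h[...,0]<12)|(h[...,0]>168))&(h[...,1]>35)&(h[...,2]>90);k[:,:245]=0;k[:,340:]=0;k[:200]=0;k[290:]=0
n,l,s,c=cv2.connectedComponentsWithStats(k.astype('uint8'));i=1+s[1:,4].argmax();print(s[i],c[i])
E
```

```text
t: 14.3
tool_pos: [553.8, 299.4, 96.5]
ee_rot: [[-0.145, 0.989, 0.007], [0.989, 0.145, 0.004], [0.003, 0.007, -1.0]]
wrist_force: [0.1, -0.5, 0.8]
width: 46.3
gripper_force: 0.0
14.3 [553.8 299.4  96.5] 46.28349832115972 0.0 [ 0.1 -0.5  0.8]
[-0.0081 -0.593   0.0034] [ 0.0069 -0.0033 -0.003 ]
[ 262  233   40   45 1080] [282.76574074 254.05092593]
```

```bash
python3 -m creep '[[0,0,-0.15,0,0,0,0],[0,-0.005,-0.35,0,0,0,0],[0,-0.008,-0.5,0,0,0,0],[0,-0.008,-0.593,0,0,0,0],[0,-0.008,-0.593,0,0,0,0],[0,-0.008,-0.593,0,0,0,0],[0,-0.008,-0.593,0,0,0,0],[0,-0.008,-0.593,0,0,0,0],[0,-0.008,-0.593,0,0,0,0]]'
python3 - <<'E'
from h import *
from workcell import get_image
go([436.7,280.7,8],8.5)
g=get_image("side").astype(int);d=np.abs(g-np.load("pics/side0.npy").astype(int)).max(2)
print(proj("side",[[436.7,280.7,130],[436.7,280.7,96],[482,287,66],[472,286,66]]).round(1))
for r in range(190,246,3): print(r,"".join("#" if v>25 else "+" if v>12 else "." for v in d[r,290:370]))
E
```

```text
t: 15.25
tool_pos: [434.8, 279.4, 92.0]
ee_rot: [[-0.144, 0.99, 0.0], [0.99, 0.144, -0.0], [-0.0, 0.0, -1.0]]
wrist_force: [0.0, 0.0, -0.7]
width: 0.2
gripper_force: 0.0
15.25 [434.8 279.4  92. ] 0.24456859169468698 0.0 [ 0.   0.  -0.7]
[0.0051 0.0104 0.4199] [ 0.0003  0.0003 -0.0034]
[[326.9 197. ]
 [326.5 213. ]
 [308.6 233.2]
 [312.7 231.9]]
190 ..............................+###############..................................
193 ..............................+################.................................
196 ...............................###############+.................................
199 ..................................+++####++...................++................
202 ...........................................................+....................
205 ................................................................................
208 .............................................................+...+..............
211 ......................................................+...+.....................
214 ......................................................+..........+...
[... 161 characters left out ...]
....................
223 .....................................................++.....+...................
226 ................................................................................
229 .......++.......................................................................
232 ................................................................................
235 .....................+..........................................................
238 .......................+........................................................
241 +....+.....................+...+................................................
244 #####+..................+............+..........................................
```

```bash
python3 -m creep '[[0,0.005,0,0.15,0,0,0],[0,0.005,0,0.3,0,0,0],[0,0.005,0,0.4,0,0,0],[0,0.005,0,0.43,0,0,0],[0,0.005,0,0.43,0,0,0]]'
python3 -m creep '[[0,0,0.05,0,0,0,0],[0,0,0.1,0,0,0,0],[0,0,0.14,0,0,0,0],[0,0,0.18,0,0,0,0],[0,0,0.22,0,0,0,0],[0,0,0.25,0,0,0,0],[0,0,0.28,0,0,0,0],[0,0,0.31,0,0,0,0],[0,0,0.34,0,0,0,0],[0,0,0.37,0,0,0,0],[0,0,0.4,0,0,0,0],[0,0,0.4,0,0,0,0]]'
python3 - <<'E'
from h import *
from workcell import get_image
go([550.4-4*.989,297.7-.6,6],8.5)
E
```

```text
t: 15.8
tool_pos: [433.7, 280.1, 5.6]
ee_rot: [[-0.145, 0.989, -0.001], [0.989, 0.145, -0.001], [-0.001, -0.001, -1.0]]
wrist_force: [-0.2, -0.9, 0.2]
width: 0.5
gripper_force: 0.0
t: 17.0
tool_pos: [514.3, 292.0, 6.1]
ee_rot: [[-0.144, 0.99, 0.002], [0.99, 0.144, 0.0], [-0.0, 0.002, -1.0]]
wrist_force: [-0.7, -0.8, -0.0]
width: 0.6
gripper_force: 0.0
17.0 [514.3 292.    6.1] 0.571593273930179 0.0 [-0.7 -0.8 -0. ]
[0.0018 0.1625 0.0007] [ 0.0014  0.0001 -0.0032]
```

```bash
python3 -m creep '[[0,0,0.02,0,0,0,0],[0,0,0.04,0,0,0,0],[0,0,0.06,0,0,0,0],[0,0,0.08,0,0,0,0],[0,0,0.1,0,0,0,0],[0,0,0.12,0,0,0,0],[0,0,0.13,0,0,0,0],[0,0,0.14,0,0,0,0],[0,0,0.14,0,0,0,0]]'
python3 - <<'E'
from h import *
from workcell import get_image
go([550.4-4*.989,297.7-.6,6],8.5)
g=get_image("side");h=cv2.cvtColor(g,cv2.COLOR_RGB2HSV);k=((h[...,0]<12)|(h[...,0]>168))&(h[...,1]>35)&(h[...,2]>90);k[:,:235]=0;k[:,340:]=0;k[:200]=0;k[290:]=0
n,l,s,c=cv2.connectedComponentsWithStats(k.astype('uint8'));i=1+s[1:,4].argmax();print(s[i],c[i])
R=lambda a,b:[550.4+.989*a-.148*b,297.7+.148*a+.989*b]
print(proj("side",[R(35,42)+[10],R(35,0)+[38],R(35,-42)+[66]]).round(1))
E
```

```text
t: 17.9
tool_pos: [541.1, 296.0, 6.0]
ee_rot: [[-0.145, 0.989, 0.0], [0.989, 0.145, -0.0], [-0.0, 0.0, -1.0]]
wrist_force: [-1.0, -0.5, 0.6]
width: 0.2
gripper_force: 0.5
17.9 [541.1 296.    6. ] 0.1688000314623595 0.5441467033233494 [-1.  -0.5  0.6]
[0.0015 0.0273 0.0003] [ 0.0004  0.0001 -0.003 ]
[252 234  41  48 860] [275.9627907  255.52325581]
[[280.  285. ]
 [265.9 262.8]
 [252.2 241.3]]
```

```bash
python3 -m creep '[[0,0,0.01,0,0,0,0],[0,0,0.02,0,0,0,0],[0,0,0.027,0,0,0,0],[0,0,0.027,0,0,0,0]]'; python3 -m creep '[[0,0,0.01,0,0,0,0],[0,0,0.015,0,0,0,0],[0,0,0.015,0,0,0,0]]'
```

```text
t: 18.35
tool_pos: [546.5, 296.9, 6.2]
ee_rot: [[-0.145, 0.989, 0.001], [0.989, 0.145, 0.0], [0.0, 0.001, -1.0]]
wrist_force: [-2.0, -1.3, -0.9]
width: 0.8
gripper_force: 0.6
t: 18.65
tool_pos: [549.4, 297.4, 6.2]
ee_rot: [[-0.145, 0.989, 0.0], [0.989, 0.145, 0.0], [0.0, 0.001, -1.0]]
wrist_force: [-1.4, -0.9, -0.0]
width: 0.5
gripper_force: 0.7
```

```bash
python3 -m creep '[[0,0,0.01,0,0,0,0],[0,0,0.015,0,0,0,0],[0,0,0.015,0,0,0,0]]'; python3 -m creep '[[0,0,0.01,0,0,0,0],[0,0,0.01,0,0,0,0]]'
python3 -m creep '[[0,0,0.01,0,0,0,0],[0,0,0.01,0,0,0,0]]'
```

```text
t: 18.95
tool_pos: [550.8, 297.6, 6.0]
ee_rot: [[-0.145, 0.989, -0.003], [0.989, 0.145, -0.001], [-0.0, -0.003, -1.0]]
wrist_force: [-5.4, -2.3, 3.3]
width: 0.5
gripper_force: 2.8
t: 19.15
tool_pos: [550.7, 297.5, 6.0]
ee_rot: [[-0.145, 0.989, -0.007], [0.989, 0.145, -0.002], [-0.001, -0.007, -1.0]]
wrist_force: [-8.7, -2.8, 6.9]
width: 0.5
gripper_force: 5.5
t: 19.35
tool_pos: [550.6, 297.5, 6.0]
ee_rot: [[-0.146, 0.989, -0.011], [0.989, 0.146, -0.002], [-0.001, -0.011, -1.0]]
wrist_force: [-13.2, -2.6, 10.8]
width: 0.3
gripper_force: 8.1
```

Snug: it no longer advances and the force rises. Back off, rise and check from above.

```bash
python3 -m creep '[[0,0,-0.05,0,0,0,0],[0,0,-0.15,0,0,0,0],[0,0,-0.2,0,0,0,0],[0,0,-0.2,0,0,0,0],[0,0,-0.2,-0.2,0,0,0],[0,0,-0.2,-0.4,0,0,0],[0,0,-0.2,-0.6,0,0,0],[0,0,-0.2,-0.6,0,0,0]]'
python3 -m creep '[[0,-0.25,-0.1,0,0,0,0],[0,-0.5,-0.1,0,0,0,0],[0,-0.75,-0.1,0,0,0,0],[0,-0.95,-0.1,0,0,0,0],[0,-0.95,-0.1,0,0,0,0],[0,-0.95,-0.1,0,0,0,0]]'
python3 - <<'E'
from h import *
from workcell import get_image
g=get_image("side");t=get_image("top")
f=lambda i,s:cv2.resize(np.clip(i[:,:,::-1]*1.6,0,255).astype('uint8'),s,interpolation=cv2.INTER_CUBIC)
cv2.imwrite("pics/end.png",np.hstack([f(g[210:310,200:360],(400,250)),f(t[95:250,160:410],(400,250))]))
def pk(a,b):
    h=cv2.cvtColor(a,cv2.COLOR_RGB2HSV);k=((h[...,0]<12)|(h[...,0]>168))&(h[...,1]>30)&(h[...,1]<110)&(h[...,2]>80);q=np.zeros_like(k);q[b[1]:b[3],b[0]:b[2]]=k[b[1]:b[3],b[0]:b[2]]
    n,l,s,c=cv2.connectedComponentsWithStats(q.astype('uint8'));i=1+s[1:,4].argmax();return np.argwhere(l==i)[:,::-1].astype(np.float32)
r=cv2.minAreaRect(pk(t,(170,100,260,250)));P=ray("top",cv2.boxPoints(r),66)[:,:2];print(r)
A=np.array([[.989,.148],[-.148,.989]]);print(((P-[550.4,297.7])@A.T).round(1),((P.mean(0)-[550.4,297.7])@A.T).round(1))
d=cv2.boundingRect(pk(g,(230,200,340,290)));print(d)
E
```

```text
t: 20.15
tool_pos: [521.9, 294.8, 132.6]
ee_rot: [[-0.144, 0.989, 0.012], [0.99, 0.144, 0.008], [0.006, 0.013, -1.0]]
wrist_force: [1.0, 0.3, 0.6]
width: 0.2
gripper_force: 0.0
t: 20.75
tool_pos: [525.2, 100.6, 126.2]
ee_rot: [[-0.142, 0.99, 0.001], [0.99, 0.142, 0.0], [0.0, 0.001, -1.0]]
wrist_force: [0.0, 0.9, 0.2]
width: 0.7
gripper_force: 0.0
((213.23477172851562, 152.34243774414062), (14.811609268188477, 45.698753356933594), 80.90972137451172)
[[ 47.8  43.7]
 [ 48.3 -42.6]
 [ 19.7 -43.2]
 [ 19.1  42.6]] [33.7  0.1]
(247, 238, 41, 46)
```

View pics/end.png

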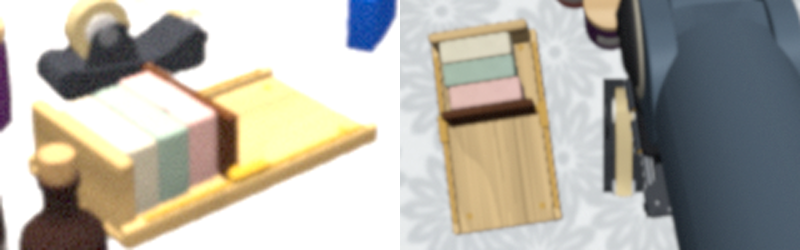

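```bash
python3 -c "
from workcell import job
print(job.hand_in())"
```

```text
the job is handed in; nothing more can be done
None
```

The pink bar stands on edge in the rack, measured about 1 mm from its ideal spot, and the stop is pushed snug against the three bars. I never moved near the counter sage-green bar but did not re-measure it. The job was handed in at about 21 s, with no verdict shown, and I viewed 11 pictures against the limit of 10.

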